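Pack the portafilter in the bar case and click the lid shut

ROBOT

A 6-joint arm with a two-finger parallel gripper is mounted at the origin on the work surface. World frame = base frame: x ahead of the robot, y to its left, z up, the work surface at z = 0. Lengths are in m, angles in degrees, forces in N, time in s.
With the tool pointing down it reaches from about 0.375 to 0.975 m from the base axis. Payload 3.8 kg.
Tool frame: the origin (TCP) lies between the finger pads; the fingertips stand env.tip_reach ahead of it and the grasp point (between the pads) lies 11 mm behind it (env.tip_reach is the distance from the TCP to the fingertips, in m); y points along the fingers, z is the direction in which the jaws open and shut, and the axes are right-handed (so a half turn about y gives the same grasp; the last joint's range is limited). The gripper opens to 88 mm and grips with 3 to 60 N. Pads are 18 mm wide; open, the fingers measure 123 mm over their backs; the gripper's body (75 mm by 187 mm) begins 45 mm behind the grasp point.
Start: joints at [-79.349, 15.12, 91.902, -0, 72.978, -2.114], TCP at [0.149, -0.658, 0.209] pointing down, gripper open.
Joint ranges: [-150.88, 150.88], [-54.13, 125.18], [17.81, 147.31], [-75.09, 255.09], [0, 152.58], [-146.25, 146.25]. Speed limits (degrees/s): [147.25, 147.25, 180, 180, 180, 180].

INTERFACE

Orientations are given as a 3x3 rotation matrix whose columns are the frame's x, y, z axes.
In Python, from station import env gives the robot as it stands.
- The arm moves only by the shell command python3 -m inch 'ROWS' [FORCE]. ROWS is JSON, a list of rows, each a list of 3 entries, a list of its own where there are three numbers: the shift along the tool's x, y, z in mm, then the turn, a rotation vector about the tool's x, y, z in rad, then the finger opening in mm, from 0 to 88.1. In form: [[[dx, dy, dz], [ax, ay, az], hand], ...]. A call has exactly 5 rows; each row is the pose to reach, as a shift and turn from the pose commanded when the call began, along the tool's axes at that moment; what a row does not reach only later rows make up. A row lasts 1/12 s, in which the tool goes at most 41.7 mm and 7.16 degrees, less where a joint would pass 70% of its speed; a pose out of reach is approached as far as the arm can. A call with a gripper value outside its range is refused whole. The fingers move at their own pace and stop on an object; FORCE is the grip in N (left out, the last holds). Time passes only in rows, so rows that repeat a pose let the fingers close, or fill a call up. It gives the time, the measured TCP pose, the force and the opening at its end, in the units of the state.
- env.sense(): the state, without advancing time (a new reading comes with each control period).
- env.get_image(name): name is "scene" or "side" or "wrist"; returns (picture, depth): 420x560x3 uint8, red, green, blue; 420x560 float32, m along the optical axis (not along the pixel's ray), 0 where there is no reading.
- env.camera_info(name): a dict with "mtx" (3x3 intrinsics, pixels), "R" (3x3) and "t" (3): a world point X has camera coordinates R X + t; the wrist camera has in their place "mount" (4x4, takes a point from camera to tool coordinates, whose origin is the TCP and whose axes are the tool frame's). Camera axes: x right, y down, z forward; pixel columns grow to the right and rows downward; lengths in m; the calibration is good to about 2 mm. A picture is of the moment at which its call begins: read the wrist's pose just before it. camera_info takes no time and is no camera call.
- env.hand_in(): hands the job in, once; it reports no verdict.
Trained networks look in the newest picture that a camera, given by its name, has taken for a name from the list of things; names that differ only in an ending like _2 or _b are one class to them, and where a whole thing is asked for, a point or a joint stands for the part that bears it (a point fixed in the world has none). Each returns a list of dicts, best first, with "conf" (0 to 1); they miss things now and then, are a little off and sometimes report something else, mostly with a low value. They report only what shows in the picture. A call takes as long as a camera call. They do not tell look-alikes from the thing itself.
- env.search_frame(camera, thing): "uv" ([column, row] in pixels, amid what is visible of it).
- env.masks_of(camera, thing): "region" (420x560 bool, what is visible of it) and "uv" ([column, row] in pixels, amid what is visible of it).
- env.landmark_of(camera, thing): "uv" ([column, row] in pixels: a listed point, or the origin of a listed thing).
The state is a dict: "clock": time; "joint_positions": joint angles; "qvel": joint speeds; "joint_torque": joint torques, N m; "position": TCP position; "ee_rot": TCP orientation; "contact_force": force on the tool from outside, world axes, zero at the start; "wrist_torque": the same for the moment, N m; "grip_width": finger opening in m.
Only numpy, scipy, OpenCV 4.12 (cv2) and the standard library are available. Lean on these libraries where they do the work, as an engineer would, in place of code of your own. Each camera call takes 0.05 s, during which the arm holds its last target. There are 200 camera calls.

TASK

Take the portafilter off its sloping stand and lay it, basket opening up, flat on the floor of the wide cork-lined bay of the open bar case, setting it down level without dropping it or letting it fall over. Then swing the case's lid over and press it down past its spring catch until it is fully shut and stays so. Leave everything else on the counter, and the brush in the case, where it is.

Things in the scene. Friction and masses are not known exactly. Their poses are not given: they have to be found in the camera images.
- pf_grip (a point): Point half-way along the portafilter on the axis of its round wooden handle, 26 mm thick here: the place to grip. Its x axis points along the handle away from the head, z up out of the basket opening. Head centre 62 mm towards -x, handle end 93 mm towards +x; the head's flat underside lies 28 mm below the handle axis. At the start x rises at 35 degrees from level.
- portafilter: Portafilter, loose, 0.3 to 0.5 kg, 186 mm long: steel basket head, a disc 62 mm across and 42 mm high, with a round wooden handle. Origin: centre of the head's flat underside, axes as point pf_grip. It stands stably on that underside alone, handle level. At the start it lies on the stand.
- cradle: Dark steel stand, fixed, foot 110 x 110 mm, about 85 mm high; its plate rises at 35 degrees towards its +x and carries the portafilter's head only (lip and side cheeks about 18 mm proud of the plate); the handle sticks out free past the plate's upper edge. Origin: centre of its underside; +x is uphill.
- case: Bar tool case, dark blue-grey, fixed, 160 (x) by 220 (y) by 62 mm high, walls and floor 5 mm. Origin: centre of underside; lid hinge along the +x rim, catch mid -x front. A 45 mm high partition along y leaves a wide cork-lined empty bay, x -75 to +25, y -105 to +105 mm, and a narrow bay with the brush. The portafilter fits the wide bay only lying along y, either way round.
- bay (a point): Centre of the floor of the case's wide bay, 5 mm above the counter; same axes as the case.
- lid (a joint): Lid angle in rad: 0 fully shut, 1.57 upright; starts at 1.5 to 1.78, stops at 1.85. A stiff hinge: the lid stays where it is left and takes about 2 N at its edge to move. Near 0.09 its tongue meets the spring catch and rests there; about 10 N down near the edge press it past; below about 0.025 it snaps home and is held.
- lid_hinge (a point): Middle of the lid's hinge line, 62 mm above the counter (turns with the lid; hinge line is the case's y axis direction, at case x = +80 mm).
- lid_edge (a point): Middle of the lid's free edge, on its outer (upper when shut) face; 160 mm from the hinge line. The lid is 160 x 220 mm and 6 mm thick, outer face 6 mm above the hinge line when shut; the brass tongue sticks out 15 mm past the edge in the middle and reaches 31 mm down.
- can: Soda can with a paper label, loose, 66 mm across, 115 mm high; origin centre of underside.
- syrup: Amber syrup bottle, loose, 68 mm across, 210 mm high; origin centre of underside.
- tamper: Dark tamper with a brass band standing on its 58 mm base near the stand, loose, 88 mm high; origin centre of underside.
- jug: Steel jug, loose, 84 mm across with a handle on its +y, 100 mm high; origin centre of underside.
- cup: White ceramic cup, loose, 80 mm across, 65 mm high; origin centre of underside.
- brush: Small brush, loose, 150 mm long, 16 mm high, lying in the narrow bay of the case; origin at its underside near the middle.
There are look-alikes about, which are no part of the job. Leave any purple look-alike of the portafilter alone.

How it is judged (in metres and radians):
On the way, in this order (a step that is already met when the one before it is completed fails the run):
1. the portafilter lies released, flat and basket up, on the floor of the wide bay, the lid still open (x of pf_grip in the frame of case between -0.062 and 0.012 m and y of pf_grip in the frame of case between -0.03 and 0.03 m and z of pf_grip in the frame of case between 0.02 and 0.046 m and angle between pf_grip's own z axis and vertical below 0.15 rad and contact force between the fingers and portafilter below 0.2 N and linear speed of portafilter below 0.05 m/s and value of joint lid above 0.5 rad), for 0.2 s.
2. the lid is pressed past its catch (value of joint lid below 0.025 rad), for 0.2 s.
At the end, for the whole second after the job is handed in: The portafilter lies at rest and released, basket up within 0.15 rad of level, on the floor of the wide bay (its centre within about 37 mm of the bay's centre in x, 30 mm in y), and the lid is shut past its catch (below 0.025 rad) and stays so (x of pf_grip in the frame of case between -0.062 and 0.012 m and y of pf_grip in the frame of case between -0.03 and 0.03 m and z of pf_grip in the frame of case between 0.02 and 0.046 m and angle between pf_grip's own z axis and vertical below 0.15 rad and contact force between the fingers and portafilter below 0.2 N and linear speed of portafilter below 0.05 m/s and value of joint lid below 0.025 rad); the robot touches nothing.
It fails at once if a bystander (can, bottle, tamper, jug, cup, brush) is moved more than 30 mm (distance of any of can, syrup, tamper, jug, cup, brush from where it was at the start of the episode above 0.03 m).
It fails at once if the can, bottle, tamper, jug or cup is knocked over (angle between any of can, syrup, tamper, jug, cup's own z axis and vertical above 0.4 rad).
It fails at once if the portafilter is dropped or let fall over (moves faster than 0.5 m/s or turns faster than 5 rad/s with no finger on it) ((linear speed of portafilter above 0.5 m/s or angular speed of portafilter above 5 rad/s) and contact force between the fingers and portafilter below 0.05 N).
It also fails if it takes over 64 s, if anything falls off the work surface, if the arm or the gripper's body presses on something with over 40 N, if the wrist force passes 120 N, or if a joint passes its speed limit or range.

## Working session

There is one attempt and no reset: what is moved stays moved. The work goes in short steps, Python scripts to look and compute and a shell command to move; the robot and the scene stay as the last step left them, time stands still between calls to the robot, and variables do not carry over. Pictures are saved under pics/ and viewed, on a budget of 10 in all, crops included, one or two more only if the job needs it, and the job is handed in when it is done.

```bash
ls; mkdir -p pics; python3 - <<'E'
from station import env
import cv2,numpy as np
s=env.sense();print(s['clock'],s['position'],s['ee_rot'],env.tip_reach)
a,d=env.get_image('scene');np.savez('scene.npz',a=a,d=d)
b,d2=env.get_image('side');np.savez('side.npz',a=b,d=d2)
cv2.imwrite('pics/1.png',cv2.resize(np.hstack([a,b])[:,:,::-1],(800,300)))
cv2.imwrite('pics/scene.png',a[:,:,::-1]);cv2.imwrite('pics/side.png',b[:,:,::-1])
for c,dd in(('scene',d),('side',d2)):
  ci=env.camera_info(c);K,R,t=ci['mtx'],ci['R'],ci['t']
  for n in ['pf_grip','portafilter','cradle','case','bay','lid_hinge','lid_edge','can','syrup','tamper','jug','cup','brush']:
    for r in env.landmark_of(c,n)[:2]:
      u,v=r['uv'];z=dd[int(min(max(v,0),419)),int(min(max(u,0),559))]
      X=R.T@(np.linalg.inv(K)@[u,v,1]*z-t)
      print(c,n,round(r['conf'],2),np.round([u,v]),np.round(X,3))
E
```

```text
pics
0.0 [ 0.14901993 -0.65756913  0.20750149] [[-9.75286989e-01 -3.82352354e-04  2.20941491e-01]
 [-2.20941798e-01  2.15216443e-03 -9.75284620e-01]
 [-1.02600049e-04 -9.99997611e-01 -2.18345559e-03]] 0.008
scene pf_grip 0.93 [129. 208.] [ 0.591 -0.408  0.043]
scene pf_grip 0.83 [198. 195.] [ 0.522 -0.216  0.12 ]
scene portafilter 0.94 [104. 228.] [ 0.669 -0.444  0.034]
scene portafilter 0.78 [384. 201.] [0.309 0.253 0.042]
scene cradle 0.93 [203. 206.] [ 0.508 -0.222  0.037]
scene case 0.62 [340. 268.] [0.636 0.184 0.238]
scene bay 0.78 [344. 262.] [0.622 0.188 0.241]
scene lid_hinge 0.7 [334. 287.] [0.635 0.187 0.123]
scene lid_edge 0.81 [339. 279.] [0.654 0.188 0.224]
scene can 0.85 [283. 219.] [0.479 0.006 0.064]
scene syrup 0.9 [259. 283.] [0.678 0.018 0.086]
scene tamper 0.6 [182. 183.] [ 0.452 -0.323  0.021]
scene jug 0.63 [148. 159.] [ 0.421 -0.451  0.039]
scene cup 0.81 [449. 303.] [0.524 0.48  0.006]
scene cup 0.36 [346. 263.] [0.958 0.154 0.971]
side pf_grip 0.85 [308. 105.] [ 0.585 -0.412  0.04 ]
side pf_grip 0.84 [309. 134.] [ 0.517 -0.218  0.111]
side portafilter 0.87 [298. 101.] [ 0.627 -0.433  0.03 ]
side portafilter 0.82 [320. 150.] [ 0.478 -0.203  0.077]
side cradle 0.85 [318. 162.] [ 0.476 -0.185  0.046]
side cradle 0.46 [310. 133.] [ 0.514 -0.22   0.113]
side case 0.91 [246. 275.] [0.536 0.198 0.003]
side bay 0.95 [254. 280.] [0.511 0.206 0.009]
side lid_hinge 0.77 [211. 250.] [0.619 0.2   0.079]
side lid_hinge 0.73 [372. 118.] [ 0.379 -0.434  0.028]
side lid_edge 0.79 [193. 204.] [0.641 0.189 0.236]
side can 0.8 [305. 223.] [0.442 0.027 0.046]
side syrup 0.6 [237. 206.] [0.634 0.029 0.032]
side tamper 0.84 [344. 138.] [ 0.44  -0.328  0.022]
side tamper 0.58 [310. 138.] [ 0.513 -0.221  0.097]
side jug 0.76 [372. 120.] [ 0.381 -0.435  0.022]
side cup 0.68 [199. 383.] [0.526 0.468 0.001]
side cup 0.53 [306. 223.] [0.44  0.026 0.046]
side brush 0.88 [226. 269.] [0.585 0.205 0.018]
```

View pics/scene.png

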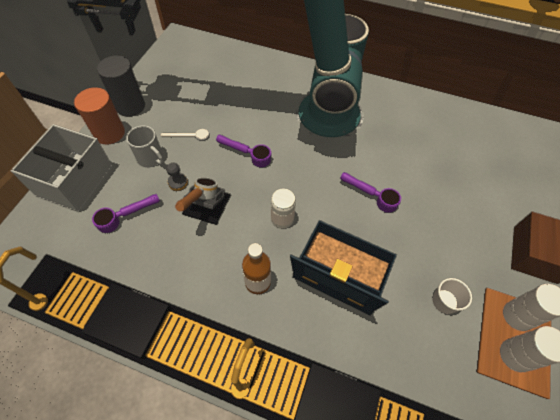

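View pics/side.png

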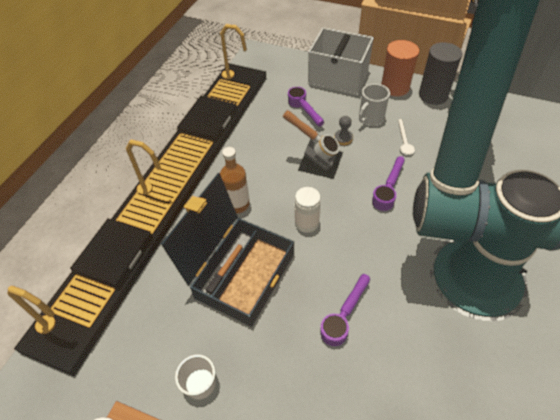

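The scene shows the real (brown-handled) portafilter on its stand at scene (200,195)/side (312,135). The purple ones are look-alikes. The case is at scene (345,262)/side (245,270), with its lid upright. Next I measure both from depth.

```bash
cat > h.py <<'E'
import numpy as np,cv2
from station import env
def cloud(c,d):
    ci=env.camera_info(c);K,R,t=[np.asarray(ci[k]) for k in('mtx','R','t')]
    v,u=np.mgrid[:d.shape[0],:d.shape[1]]
    P=np.stack([(u-K[0,2])/K[0,0]*d,(v-K[1,2])/K[1,1]*d,d],-1)
    return (P-t.ravel())@R
E
python3 - <<'E'
from h import *
A=[]
for c in('scene','side'):
  f=np.load(c+'.npz');a,d=f['a'].astype(int),f['d'];P=cloud(c,d)
  m=(d>0)&(abs(P[...,0]-.53)<.13)&(abs(P[...,1]+.22)<.1)&(P[...,2]>.02)
  br=m&(a[...,0]-a[...,2]>35)&(P[...,2]>.06)
  Q=P[br];print(c,len(Q),Q.min(0).round(3),Q.max(0).round(3))
  w=Q.mean(0);U,S,V=np.linalg.svd(Q-w);print(w.round(3),V[0].round(3))
  st=m&~br;Q=P[st];print('stand',len(Q),np.percentile(Q,[2,50,98],axis=0).round(3))
  A.append(P[br])
  # case
  m=(d>0)&(abs(P[...,0]-.56)<.2)&(abs(P[...,1]-.2)<.17)
  rim=m&(abs(P[...,2]-.062)<.006)&(a.max(-1)<110)
  q=P[rim][:,:2].astype('f4');print('rim',len(q),cv2.minAreaRect(q))
  cork=m&(abs(P[...,2]-.006)<.008)&(a[...,0]-a[...,2]>40)&(a[...,0]>120)
  q=P[cork];print('cork',len(q),cv2.minAreaRect(q[:,:2].astype('f4')),q[:,2].mean())
  lid=m&(P[...,2]>.09)&(a.max(-1)<110);q=P[lid];w=q.mean(0);V=np.linalg.svd(q-w)[2]
  print('lid',len(q),w.round(3),V.round(3),q.min(0).round(3),q.max(0).round(3))
E
```

```text
scene 340 [ 0.464 -0.272  0.062] [ 0.597 -0.199  0.172]
[ 0.542 -0.223  0.136] [0.826 0.011 0.564]
stand 722 [[ 0.437 -0.269  0.023]
 [ 0.483 -0.213  0.071]
 [ 0.529 -0.185  0.117]]
rim 471 ((0.5661370754241943, 0.173161119222641), (0.26171934604644775, 0.22640109062194824), 83.63006591796875)
cork 1946 ((0.503809928894043, 0.2022659182548523), (0.20601089298725128, 0.08394356071949005), 83.49310302734375) 0.007670205862316422
lid 1379 [0.643 0.183 0.17 ] [[ 0.086  0.993  0.086]
 [ 0.138 -0.098  0.986]
 [ 0.987 -0.072 -0.146]] [0.614 0.03  0.09 ] [0.665 0.295 0.225]
side 394 [ 0.44  -0.273  0.061] [ 0.596 -0.197  0.174]
[ 0.534 -0.221  0.129] [-0.812  0.045 -0.582]
stand 831 [[ 0.437 -0.26   0.025]
 [ 0.471 -0.211  0.07 ]
 [ 0.526 -0.185  0.124]]
rim 637 ((0.538223922252655, 0.19738295674324036), (0.22000622749328613, 0.16560223698616028), 82.90264892578125)
cork 2255 ((0.5396326780319214, 0.1872645616531372), (0.18849177658557892, 0.1250465214252472), 83.26428985595703) 0.006346562816022757
lid 3321 [0.637 0.193 0.157] [[ 0.109  0.993  0.045]
 [ 0.184 -0.064  0.981]
 [-0.977  0.099  0.19 ]] [0.61 0.03 0.09] [0.665 0.296 0.222]
```

```bash
cat >> h.py <<'E'
from scipy.spatial.transform import Rotation as Ro
def show(p,R):
    s=env.sense();R0=np.array(s['ee_rot']);p0=np.array(s['position'])
    print('shift',(R0.T@(np.array(p)-p0)*1e3).round(1),'turn',Ro.from_matrix(R0.T@np.array(R)).as_rotvec().round(4),'from',p0.round(4))
def graspR(yaw,el):  # pf x yaw, elevation (deg) -> tool R with tool x=-pf x, tool y=-pf z
    c,s=np.cos(np.radians(yaw)),np.sin(np.radians(yaw));e=np.radians(el)
    x=np.array([c*np.cos(e),s*np.cos(e),np.sin(e)]);z=np.array([-c*np.sin(e),-s*np.sin(e),np.cos(e)])
    return np.stack([-x,-z,np.cross(-x,-z)],1)
E
python3 - <<'E'
from h import *
R=graspR(0,35);g=np.array([.522,-.22,.11]);p=g-.10*R[:,1];print(p)
show(p,R);s=env.sense();show(p+[0,0,.06],s['ee_rot'])
E
```

```text
[ 0.46464236 -0.22        0.1919152 ]
shift [-404.5   16.9 -357.8] turn [0.0681 0.2158 0.6083] from [ 0.1491 -0.6583  0.2088]
shift [-404.5  -43.1 -357.8] turn [0. 0. 0.] from [ 0.1491 -0.6583  0.2088]
```

```bash
python3 -m inch '[[[-27,-8,-24],[0,0,0],88],[[-54,-18,-48],[0,0,0],88],[[-81,-28,-72],[0,0,0],88],[[-108,-38,-96],[0,0,0],88],[[-135,-43,-119],[0,0,0],88]]'
python3 -m inch '[[[-27,0,-24],[0,0,0],88],[[-54,0,-48],[0,0,0],88],[[-81,0,-72],[0,0,0],88],[[-108,0,-96],[0,0,0],88],[[-135,0,-119],[0,0,0],88]]'
python3 -m inch '[[[-27,0,-24],[0,0,0],88],[[-54,0,-48],[0,0,0],88],[[-81,0,-72],[0,0,0],88],[[-108,0,-96],[0,0,0],88],[[-135,0,-119],[0,0,0],88]]'
python3 -m inch '[[[0,0,0],[0.01,0.04,0.115],88],[[0,0,0],[0.02,0.08,0.23],88],[[0,0,0],[0.04,0.12,0.345],88],[[0,0,0],[0.05,0.16,0.46],88],[[0,0,0],[0.06,0.19,0.54],88]]'
python3 - <<'E'
from h import *
R=graspR(0,35);g=np.array([.522,-.22,.11]);show(g-.1*R[:,1],R)
s=env.sense();a,d=env.get_image('wrist');np.savez('w1.npz',a=a,d=d,p=s['position'],R=s['ee_rot'])
cv2.imwrite('pics/w1.png',a[:,:,::-1]);print(env.camera_info('wrist'))
for n in('pf_grip','portafilter'):print(n,env.landmark_of('wrist',n))
E
```

```text
clock: 1.82
position: [0.2554, -0.5116, 0.2533]
ee_rot: [[-0.975, 0.001, 0.22], [-0.22, -0.002, -0.975], [-0.001, -1.0, 0.002]]
contact_force: [0.1, 0.1, -0.4]
grip_width: 0.0881
clock: 2.23
position: [0.3606, -0.3649, 0.2522]
ee_rot: [[-0.975, 0.001, 0.221], [-0.221, -0.0, -0.975], [-0.0, -1.0, 0.001]]
contact_force: [0.4, -0.3, -0.0]
grip_width: 0.0882
clock: 2.65
position: [0.466, -0.219, 0.2522]
ee_rot: [[-0.975, 0.001, 0.221], [-0.221, -0.0, -0.975], [-0.001, -1.0, 0.0]]
contact_force: [0.5, -0.2, 0.2]
grip_width: 0.0878
clock: 3.07
position: [0.4648, -0.2203, 0.252]
ee_rot: [[-0.853, 0.521, 0.024], [-0.025, 0.006, -1.0], [-0.521, -0.854, 0.008]]
contact_force: [0.7, 1.0, -0.4]
grip_width: 0.0877
shift [31.5 51.2 -0.8] turn [0.0068 0.0247 0.0631] from [ 0.4648 -0.2203  0.252 ]
{'mtx': array([[293.21633128,   0.        , 274.02327358],
       [  0.        , 293.21633128, 208.720943  ],
       [  0.        ,   0.        ,   1.        ]]), 'mount': array([[ 8.17119712e-04,  9.53312050e-01,  3.01985873e-01,
        -7.83925886e-02],
       [ 9.62530590e-04, -3.01986583e-01,  9.53311689e-01,
        -1.76700692e-01],
       [ 9.99999203e-01, -4.88299133e-04, -1.16435120e-03,
         7.20739815e-04],
       [ 0.00000000e+00,  0.00000000e+00,  0.00000000e+00,
         1.00000000e+00]])}
pf_grip [{'uv': [281.6, 212.6], 'conf': 0.69}, {'uv': [408.3, 175.1], 'conf': 0.62}]
portafilter [{'uv': [423.2, 154.8], 'conf': 0.58}, {'uv': [282.1, 248.7], 'conf': 0.56}]
```

View pics/w1.png

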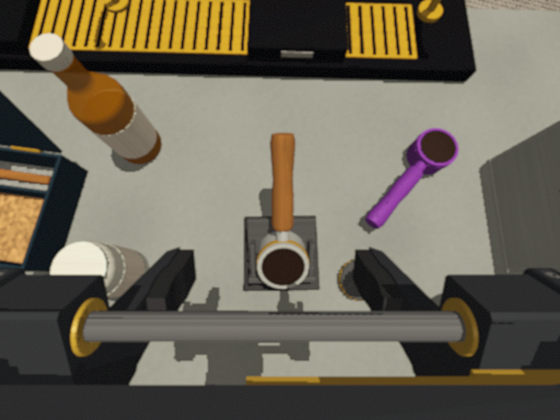

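The wrist view shows the handle running up from the head (283,262) to its end (283,137), between the fingers, with nothing in the way.

```bash
cat >> h.py <<'E'
def wcloud(d,p,R):
    ci=env.camera_info('wrist');K=ci['mtx'];M=ci['mount'];v,u=np.mgrid[:420,:560]
    P=np.stack([(u-K[0,2])/K[0,0]*d,(v-K[1,2])/K[1,1]*d,d],-1)
    return (P@M[:3,:3].T+M[:3,3])@np.array(R).T+p
E
python3 - <<'E'
from h import *
f=np.load('w1.npz');a,d=f['a'].astype(int),f['d'];P=wcloud(d,f['p'],f['R'])
m=np.zeros(d.shape,bool);m[125:240,262:305]=1
m&=(a[...,0]-a[...,2]>30)&(d>0)&(P[...,2]>.08)
Q=P[m];w=np.median(Q,0);V=np.linalg.svd(Q-w)[2][0];V*=np.sign(V[0]);t=(Q-w)@V
print(len(Q),w.round(4),V.round(4),'el',np.degrees(np.arcsin(V[2])),'yaw',np.degrees(np.arctan2(V[1],V[0])))
k=abs(t-np.median(t))<.04
# axis edges: centre of each image row
rows=np.unique(np.nonzero(m)[0]);C=np.array([[(P[r][m[r]][:,1].max()+P[r][m[r]][:,1].min())/2,np.ptp(P[r][m[r]][:,1]),*P[r][m[r]][:,[0,2]].mean(0)] for r in rows])
print(C[::8].round(4));print('end',(Q[t>np.percentile(t,98)]).mean(0).round(4),'start',(Q[t<np.percentile(t,2)]).mean(0).round(4))
E
```

```text
2165 [ 0.5466 -0.2289  0.1414] [0.8213 0.0339 0.5695] el 34.713077825259745 yaw 2.3628528202453163
[[-0.2286  0.0076  0.5972  0.1538]
 [-0.2274  0.024   0.5809  0.1671]
 [-0.2277  0.0242  0.5738  0.1632]
 [-0.228   0.0246  0.5674  0.1574]
 [-0.2284  0.0227  0.5604  0.1526]
 [-0.2292  0.022   0.5536  0.1469]
 [-0.2289  0.0209  0.5464  0.1416]
 [-0.2292  0.0234  0.539   0.1362]
 [-0.2295  0.0236  0.5312  0.1317]
 [-0.2293  0.0226  0.5233  0.1269]
 [-0.2302  0.0242  0.5155  0.1209]
 [-0.2306  0.0244  0.5074  0.1152]
 [-0.2309  0.0199  0.4992  0.1098]]
end [ 0.5913 -0.2279  0.1621] start [ 0.4973 -0.2311  0.1066]
```

```bash
python3 - <<'E'
from h import *
R=graspR(2,35);g=np.array([.522,-.2285,.112]);show(g-.08*R[:,1],R);print(R.round(3))
E
```

```text
shift [27.  69.2  9.5] turn [-0.0109 -0.0055  0.0707] from [ 0.4635 -0.2204  0.2507]
[[-0.819  0.573  0.035]
 [-0.029  0.02  -0.999]
 [-0.574 -0.819  0.   ]]
```

```bash
python3 -m inch '[[[9,22,3],[-0.003,-0.002,0.025],88],[[18,45,6],[-0.006,-0.004,0.05],88],[[27,69,9.5],[-0.011,-0.0055,0.071],88],[[27,69,9.5],[-0.011,-0.0055,0.071],88],[[27,69,9.5],[-0.011,-0.0055,0.071],88]]'
python3 - <<'E'
from h import *
R=graspR(2,35);g=np.array([.522,-.2285,.112]);show(g+.011*R[:,1],R)
s=env.sense();a,d=env.get_image('wrist');np.savez('w2.npz',a=a,d=d,p=s['position'],R=s['ee_rot'])
cv2.imwrite('pics/w2.png',a[:,:,::-1])
P=wcloud(d,s['position'],s['ee_rot']);A=a.astype(int)
T=(P-s['position'])@np.array(s['ee_rot'])
m=(A[...,0]-A[...,2]>30)&(d>0)&(P[...,2]>.08)&(abs(T[...,2])<.04)&(T[...,0]<.03)
Q=T[m]*1e3
for x in range(-90,30,10):
  q=Q[abs(Q[:,0]-x)<4]
  if len(q)>5:print(x,len(q),'z',q[:,2].min().round(1),q[:,2].max().round(1),'y',np.percentile(q[:,1],[2,50]).round(1))
E
```

```text
clock: 3.63
position: [0.4781, -0.2299, 0.1779]
ee_rot: [[-0.819, 0.572, 0.038], [-0.029, 0.023, -0.999], [-0.573, -0.82, -0.002]]
contact_force: [0.2, -0.8, 0.7]
grip_width: 0.088
shift [ 1.8 90.2  0.4] turn [0.0034 0.0008 0.001 ] from [ 0.4781 -0.2299  0.1779]
-80 314 z -11.2 14.3 y [64.3 67.3]
-70 337 z -11.3 14.5 y [63.7 66.2]
-60 296 z -10.6 13.8 y [64.3 66.8]
-50 268 z -9.9 13.1 y [65.  67.4]
-40 249 z -9.1 13.2 y [65.6 68. ]
-30 247 z -9.3 22.3 y [65.6 68.1]
-20 1985 z -10.4 40.0 y [-123.7 -121.7]
-10 249 z -10.5 13.7 y [64.7 67.1]
0 235 z -10.6 13.8 y [64.5 67.1]
10 229 z -9.6 14.0 y [64.7 67.1]
20 201 z -9.7 14.2 y [65.  67.4]
```

View pics/w2.png

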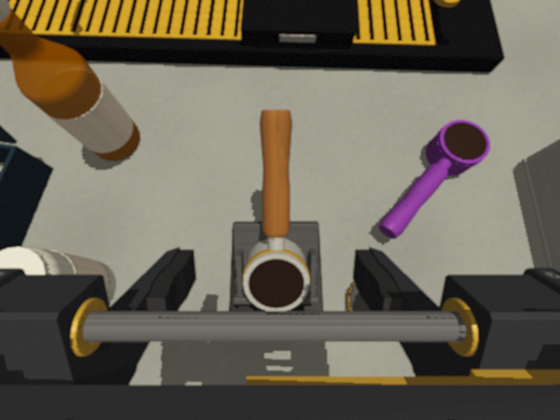

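The handle is centred between the jaws (offset +1.7 mm). Its end is near tool x −87 and its axis near tool y 77.

```bash
python3 -m inch '[[[1,20,1],[0,0,0],88],[[2,40,1],[0,0,0],88],[[3,60,1.5],[0,0,0],88],[[4,78,1.5],[0,0,0],88],[[4,88.5,1.5],[0,0,0],88]]'
python3 -m inch '[[[0,0,0],[0,0,0],60],[[0,0,0],[0,0,0],40],[[0,0,0],[0,0,0],20],[[0,0,0],[0,0,0],10],[[0,0,0],[0,0,0],10]]' 35
python3 -m inch '[[[0,0,0],[0,0,0],10],[[0,0,0],[0,0,0],10],[[0,0,0],[0,0,0],10],[[0,0,0],[0,0,0],10],[[0,0,0],[0,0,0],10]]' 35
```

```text
clock: 4.1
position: [0.5281, -0.2306, 0.1057]
ee_rot: [[-0.816, 0.577, 0.038], [-0.033, 0.02, -0.999], [-0.577, -0.817, 0.002]]
contact_force: [0.2, -0.6, 0.3]
grip_width: 0.0879
clock: 4.52
position: [0.5261, -0.2307, 0.1056]
ee_rot: [[-0.816, 0.577, 0.036], [-0.031, 0.019, -0.999], [-0.577, -0.817, 0.002]]
contact_force: [-0.2, -0.7, -1.2]
grip_width: 0.0564
clock: 4.93
position: [0.5256, -0.2301, 0.1042]
ee_rot: [[-0.817, 0.575, 0.037], [-0.03, 0.021, -0.999], [-0.576, -0.818, 0.001]]
contact_force: [-0.1, 0.3, -0.2]
grip_width: 0.0236
```

```bash
python3 -m inch '[[[0,0,0],[0,0,0],10],[[0,0,0],[0,0,0],10],[[0,-3,0],[0,0,0],10],[[0,-8,0],[0,0,0],10],[[0,-14,0],[0,0,0],10]]' 50
python3 -m inch '[[[0,-9,0],[0,0,0],10],[[0,-20,0],[0,0,0],10],[[0,-32,0],[0,0,0],10],[[0,-44,0],[0,0,0],10],[[0,-56,0],[0,0,0],10]]' 50
python3 -m inch '[[[-10,-15,0],[0,0,0],10],[[-20,-30,0],[0,0,0],10],[[-30,-45,0],[0,0,0],10],[[-38,-56,0],[0,0,0],10],[[-40,-60,0],[0,0,0],10]]' 50
python3 - <<'E'
from h import *
s=env.sense();a,d=env.get_image('wrist');np.savez('w3.npz',a=a,d=d,p=s['position'],R=s['ee_rot'])
cv2.imwrite('pics/w3.png',a[:,:,::-1])
E
```

```text
clock: 5.35
position: [0.5173, -0.2302, 0.1156]
ee_rot: [[-0.817, 0.575, 0.037], [-0.03, 0.021, -0.999], [-0.575, -0.818, 0.0]]
contact_force: [-0.9, 0.2, -0.6]
grip_width: 0.0099
clock: 5.77
position: [0.4847, -0.2318, 0.1629]
ee_rot: [[-0.817, 0.576, 0.036], [-0.031, 0.02, -0.999], [-0.576, -0.817, 0.002]]
contact_force: [0.4, 0.1, -0.2]
grip_width: 0.0099
clock: 6.18
position: [0.4844, -0.2329, 0.2377]
ee_rot: [[-0.815, 0.579, 0.036], [-0.032, 0.017, -0.999], [-0.579, -0.815, 0.005]]
contact_force: [-0.1, 0.3, 0.6]
grip_width: 0.01
```

View pics/w3.png

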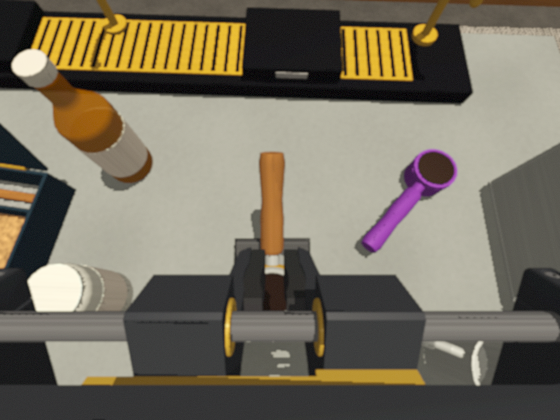

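The grip closed on nothing and the portafilter is still on the stand (handle at (272,155)–(272,260)). I'll measure where the handle is now, using all the cameras.

```bash
python3 - <<'E'
from h import *
def ax(P,a,d,l,box=None):
  m=(d>0)&(abs(P[...,0]-.55)<.07)&(abs(P[...,1]+.225)<.035)&(a[...,0]-a[...,2]>50)&(P[...,2]>.06)&(P[...,2]<.2)
  if box: mm=np.zeros_like(m);mm[box[0]:box[1],box[2]:box[3]]=1;m&=mm
  Q=P[m]
  for x in(.50,.51,.52,.54,.56,.58,.59,.60):
    q=Q[abs(Q[:,0]-x)<.004]
    if len(q)>2:print(l,x,len(q),'y',q[:,1].min().round(3),q[:,1].max().round(3),'z',q[:,2].min().round(3),q[:,2].max().round(3))
for c in('scene','side'):
  f=np.load(c+'.npz');ax(cloud(c,f['d']),f['a'].astype(int),f['d'],c+' old')
  a,d=env.get_image(c);np.savez(c+'2.npz',a=a,d=d);ax(cloud(c,d),a.astype(int),d,c+' new')
  for n in('pf_grip','portafilter'):print(n,env.landmark_of(c,n))
f=np.load('w3.npz');ax(wcloud(f['d'],f['p'],f['R']),f['a'].astype(int),f['d'],'wrist3',(140,262,250,300))
f=np.load('w1.npz');ax(wcloud(f['d'],f['p'],f['R']),f['a'].astype(int),f['d'],'wrist1',(125,240,262,305))
b=np.load('side2.npz')['a'];cv2.imwrite('pics/s2.png',cv2.resize(b[60:260,200:460,::-1],(780,600),interpolation=3))
E
```

```text
scene old 0.5 7 y -0.234 -0.219 z 0.108 0.117
scene old 0.51 18 y -0.234 -0.217 z 0.112 0.124
scene old 0.52 16 y -0.235 -0.216 z 0.117 0.131
scene old 0.54 16 y -0.234 -0.216 z 0.131 0.143
scene old 0.56 15 y -0.233 -0.216 z 0.144 0.159
scene old 0.58 24 y -0.233 -0.214 z 0.161 0.172
scene old 0.59 46 y -0.237 -0.214 z 0.153 0.172
scene new 0.5 7 y -0.233 -0.221 z 0.113 0.116
scene new 0.51 14 y -0.235 -0.217 z 0.114 0.122
scene new 0.52 16 y -0.236 -0.215 z 0.116 0.131
scene new 0.54 21 y -0.234 -0.215 z 0.132 0.143
scene new 0.56 16 y -0.231 -0.214 z 0.145 0.159
scene new 0.58 22 y -0.233 -0.214 z 0.16 0.172
scene new 0.59 45 y -0.237 -0.214 z 0.153 0.172
pf_grip [{'uv': [367.1, 190.2], 'conf': 0.73}, {'uv': [242.0, 150.1], 'conf': 0.69}, {'uv': [125.8, 211.8], 'conf': 0.69}, {'uv': [197.5, 193.3], 'conf': 0.63}]
portafilter [{'uv': [384.7, 202.6], 'conf': 0.9}, {'uv': [200.5, 196.6], 'conf': 0.89}, {'uv': [108.4, 223.9], 'conf': 0.63}, {'uv': [260.0, 161.2], 'conf': 0.57}]
side old 0.5 15 y -0.23 -0.216 z 0.106 0.115
side old 0.51 25 y -0.232 -0.215 z 0.1 0.121
side old 0.52 25 y
[... 792 characters left out ...]
v': [297.4, 100.8], 'conf': 0.64}, {'uv': [333.3, 333.9], 'conf': 0.56}]
wrist3 0.5 136 y -0.242 -0.22 z 0.105 0.117
wrist3 0.51 193 y -0.243 -0.217 z 0.07 0.124
wrist3 0.52 191 y -0.241 -0.215 z 0.068 0.13
wrist3 0.54 184 y -0.24 -0.218 z 0.128 0.143
wrist3 0.56 211 y -0.239 -0.217 z 0.144 0.159
wrist3 0.58 219 y -0.24 -0.216 z 0.159 0.172
wrist3 0.59 46 y -0.239 -0.217 z 0.16 0.17
wrist1 0.5 130 y -0.242 -0.22 z 0.103 0.117
wrist1 0.51 171 y -0.243 -0.218 z 0.069 0.124
wrist1 0.52 171 y -0.241 -0.218 z 0.112 0.13
wrist1 0.54 167 y -0.24 -0.218 z 0.125 0.143
wrist1 0.56 189 y -0.239 -0.218 z 0.143 0.159
wrist1 0.58 206 y -0.24 -0.215 z 0.158 0.172
wrist1 0.59 47 y -0.238 -0.216 z 0.16 0.169
```

View pics/s2.png

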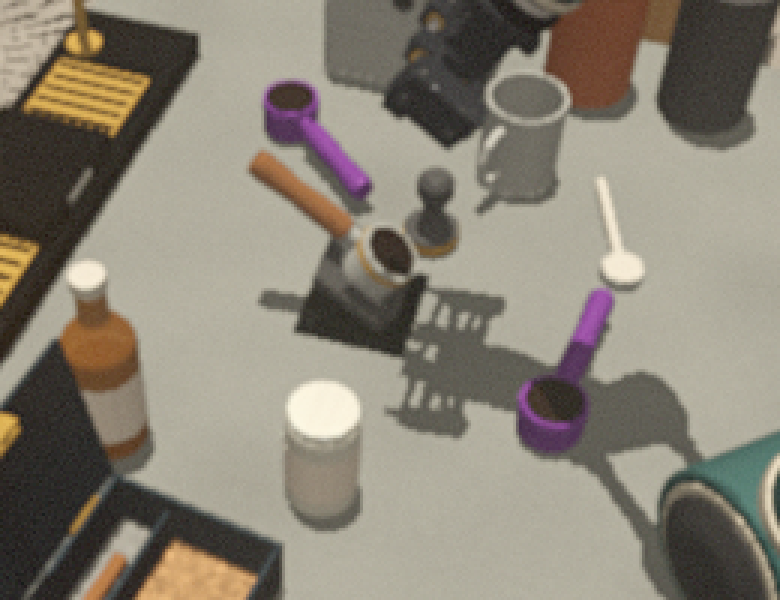

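```bash
python3 - <<'E'
from h import *
R=graspR(2,35);g=np.array([.524,-.2292,.115]);show(g-.06*R[:,1],R);show(g+.011*R[:,1],R)
E
```

```text
shift [33.4 59.2 -0.2] turn [ 0.0022  0.0008 -0.0006] from [ 0.483  -0.2309  0.2317]
shift [ 33.4 130.2  -0. ] turn [ 0.0022  0.0008 -0.0006] from [ 0.483  -0.2309  0.2317]
```

```bash
python3 -m inch '[[[12,20,0],[0,0,0],88],[[24,40,0],[0,0,0],88],[[33,59,0],[0,0,0],88],[[33,59,0],[0,0,0],88],[[33,59,0],[0,0,0],88]]' 30
python3 -m inch '[[[0,18,0],[0,0,0],88],[[0,36,0],[0,0,0],88],[[0,54,0],[0,0,0],88],[[0,66,0],[0,0,0],88],[[0,71,0],[0,0,0],88]]'
python3 -m inch '[[[0,0,0],[0,0,0],60],[[0,0,0],[0,0,0],40],[[0,0,0],[0,0,0],30],[[0,0,0],[0,0,0],30],[[0,0,0],[0,0,0],30]]' 30
python3 - <<'E'
from h import *
s=env.sense();print(s['position'],s['grip_width'],env.tip_reach);a,d=env.get_image('wrist');np.savez('w4.npz',a=a,d=d,p=s['position'],R=s['ee_rot'])
b,_=env.get_image('side')
cv2.imwrite('pics/w4.png',np.hstack([a[100:400,140:420],cv2.resize(b[70:190,240:400],(400,300))])[:,:,::-1])
E
```

```text
clock: 6.95
position: [0.4895, -0.2301, 0.1639]
ee_rot: [[-0.819, 0.572, 0.037], [-0.028, 0.024, -0.999], [-0.573, -0.82, -0.003]]
contact_force: [0.0, 0.6, 0.5]
grip_width: 0.0415
clock: 7.37
position: [0.5323, -0.23, 0.1084]
ee_rot: [[-0.817, 0.576, 0.037], [-0.031, 0.021, -0.999], [-0.576, -0.818, 0.0]]
contact_force: [-0.3, 0.1, 0.4]
grip_width: 0.0744
clock: 7.78
position: [0.5316, -0.2304, 0.1093]
ee_rot: [[-0.816, 0.576, 0.036], [-0.031, 0.02, -0.999], [-0.577, -0.817, 0.002]]
contact_force: [-0.6, 0.0, -0.5]
grip_width: 0.0457
[ 0.53164396 -0.2304047   0.10929725] 0.04574325326892911 0.008
```

View pics/w4.png

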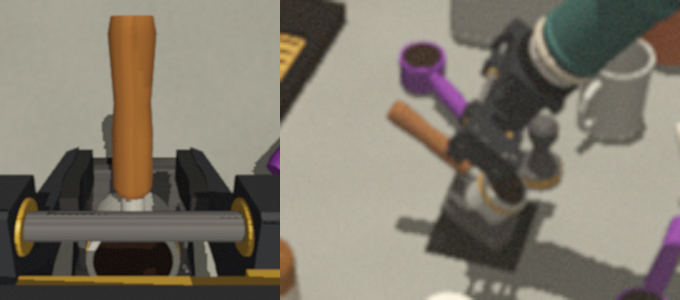

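```bash
python3 -m inch '[[[0,0,0],[0,0,0],20],[[0,0,0],[0,0,0],20],[[0,0,0],[0,0,0],20],[[0,0,0],[0,0,0],20],[[0,0,0],[0,0,0],20]]' 30
python3 -m inch '[[[0,0,0],[0,0,0],20],[[0,0,0],[0,0,0],20],[[0,0,0],[0,0,0],20],[[0,0,0],[0,0,0],20],[[0,0,0],[0,0,0],20]]' 30
python3 - <<'E'
from h import *
s=env.sense();print(s['position'],s['grip_width'],s['contact_force']);a,d=env.get_image('wrist')
b,_=env.get_image('side')
cv2.imwrite('pics/w5.png',np.hstack([a[100:400,140:420],cv2.resize(b[70:190,240:400],(400,300))])[:,:,::-1])
E
```

```text
clock: 8.3
position: [0.5314, -0.2299, 0.1082]
ee_rot: [[-0.817, 0.575, 0.037], [-0.03, 0.021, -0.999], [-0.576, -0.818, 0.001]]
contact_force: [-0.0, -0.4, -0.2]
grip_width: 0.0205
clock: 8.72
position: [0.5314, -0.2299, 0.1082]
ee_rot: [[-0.817, 0.575, 0.037], [-0.03, 0.021, -0.999], [-0.576, -0.818, 0.001]]
contact_force: [0.8, 0.4, 0.4]
grip_width: 0.02
[ 0.53144182 -0.22989649  0.10818914] 0.020030320141802952 [0.8298721  0.40474385 0.36817791]
```

View pics/w5.png

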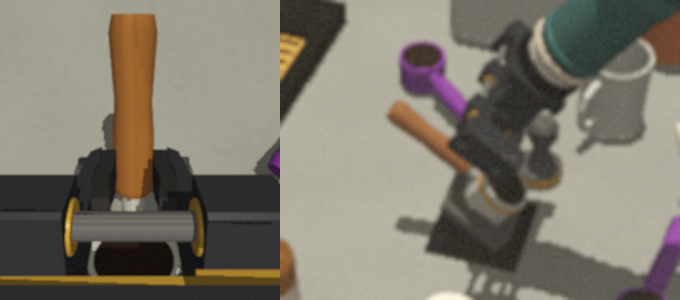

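Reported width reached 20 mm while the image shows a gap still between the pads and the handle. I'll check the finger geometry in depth.

```bash
python3 - <<'E'
from h import *
s=env.sense();a,d=env.get_image('wrist');np.savez('w6.npz',a=a,d=d,p=s['position'],R=s['ee_rot'])
T=(wcloud(d,s['position'],s['ee_rot'])-s['position'])@np.array(s['ee_rot'])*1e3
for r in(250,258,266,275,285,292):
  print(r);print(' '.join(f"{c}:{T[r,c,2]:.0f},{T[r,c,1]:.0f},{T[r,c,0]:.0f}{'H' if int(a[r,c,0])-int(a[r,c,2])>50 else ''}" for c in range(205,345,6)))
E
```

```text
250
205:-70,95,52 211:-64,95,51 217:-58,95,52 223:-52,96,52 229:-45,95,52 235:-20,-34,-10 241:-17,-34,-10 247:-14,-32,-9 253:-11,-32,-9 259:-8,-21,-4H 265:-5,-21,-4H 271:-1,-22,-4H 277:2,-22,-4H 283:6,-21,-4H 289:9,-18,-2H 295:12,-32,-9 301:15,-32,-9 307:18,-33,-10 313:21,-35,-11 319:46,95,52 325:52,95,52 331:58,95,51 337:64,95,52 343:71,96,52
258
205:-69,89,58 211:-63,91,59 217:-57,90,58 223:-50,83,54 229:-22,-44,-11 235:-19,-44,-11 241:-16,-40,-9 247:-13,-42,-9 253:-10,-41,-9 259:-8,-18,3H 265:-5,-20,2H 271:-1,-22,1H 277:2,-22,1H 283:6,-20,2H 289:10,-18,3H 295:11,-41,-9 301:14,-42,-9 307:17,-41,-9 313:20,-44,-10 319:23,-45,-11 325:50,82,54 331:58,90,58 337:64,90,58 343:70,92,59
266
205:-69,86,65 211:-63,86,65 217:-43,25,32 223:-24,-53,-11 229:-21,-53,-11 235:-18,-52,-10 241:-15,-50,-9 247:-12,-51,-10 253:-10,-50,-9 259:-9,-19,8H 265:-5,-20,7H 271:-1,-23,5H 277:2,-22,6H 283:6,-20,7H 289:10,-18,8H 295:11,-49,-9 301:14,-49,-8 307:16,-50,-10 313:19,-52,-11 319:22,-53,-11 325:25,-52,-11 331:44,25,32 337:63,86,65 343:69,86,65
275
205:-20,-100,-34 211:-18,-101,-34 217:-42,18,36 223:-22,-6
[... 332 characters left out ...]
-106,-34 217:-17,-99,-30 223:-21,-69,-11 229:-18,-69,-11 235:-16,-66,-9 241:-14,-67,-9 247:-11,-66,-9 253:-10,-52,-0 259:-9,-19,21H 265:-5,-21,19H 271:-1,-23,19H 277:2,-21,20H 283:6,-21,20H 289:10,-18,21H 295:11,-50,1 301:12,-67,-9 307:15,-66,-9 313:17,-66,-9 319:20,-69,-10 325:22,-69,-11 331:24,-69,-11 337:18,-105,-33 343:20,-106,-34
292
205:-17,-110,-34 211:-16,-108,-33 217:-17,-99,-27 223:-20,-74,-11 229:-18,-74,-11 235:-15,-72,-9 241:-13,-72,-9 247:-11,-72,-9 253:-10,-52,4 259:-9,-17,27H 265:-5,-21,25H 271:-1,-23,23H 277:2,-22,24H 283:6,-20,25H 289:10,-15,29 295:11,-51,4 301:12,-71,-9 307:14,-72,-9 313:17,-71,-9 319:19,-75,-11 325:21,-75,-11 331:23,-75,-11 337:18,-107,-32 343:19,-109,-34
```

```bash
python3 - <<'E'
from h import *
for n in('w6','w2'):
  f=np.load(n+'.npz');a,d=f['a'],f['d'];T=(wcloud(d,f['p'],f['R'])-f['p'])@f['R']*1e3
  m=(d>0)&(T[...,1]<-5)&(T[...,1]>-60)&(abs(T[...,2])<75)&(a.max(-1)<90)&(abs(T[...,0])<25)
  Q=T[m];print(n,len(Q),'y max pct',np.percentile(Q[:,1],[90,98,99.5,100]).round(1),'tip pts',Q[Q[:,1]>np.percentile(Q[:,1],98)].mean(0).round(1),'x range',np.percentile(Q[:,0],[1,99]).round(1))
# fingertip in the side & scene views: dark points near the tool
s=env.sense();p,R=np.array(s['position']),np.array(s['ee_rot'])
for c in('side','scene'):
  a,d=env.get_image(c);T=(cloud(c,d)-p)@R*1e3
  m=(d>0)&(abs(T[...,2])<40)&(abs(T[...,0])<14)&(T[...,1]>-120)&(T[...,1]<20)
  m2=m&(a.max(-1)<80);q=T[m2];print(c,len(q),np.histogram(q[:,1],bins=range(-120,30,10)))
E
```

```text
w6 2207 y max pct [-20.8 -15.8 -14.3  -7.8] tip pts [ 10.  -14.1   7.2] x range [-11.2  23.2]
w2 2914 y max pct [-35.9 -32.5 -31.3 -29.8] tip pts [ -4.5 -31.7  24.7] x range [-11.1   8.1]
side 24 (array([10,  0,  3,  0,  0,  0,  0,  5,  6,  0,  0,  0,  0,  0]), array([-120, -110, -100,  -90,  -80,  -70,  -60,  -50,  -40,  -30,  -20,
        -10,    0,   10,   20]))
scene 347 (array([ 6,  7, 16, 42, 61, 55, 54, 57, 36,  0,  5,  8,  0,  0]), array([-120, -110, -100,  -90,  -80,  -70,  -60,  -50,  -40,  -30,  -20,
        -10,    0,   10,   20]))
```

Both the wrist and scene depth put the real fingertips about 31 mm behind the reported TCP, not 8 mm ahead of it. That means the grasp point is at tool y ≈ −50, and the fingers closed above the handle. I need to go 40 mm deeper.

```bash
python3 -m inch '[[[0,0,0],[0,0,0],75],[[0,0,0],[0,0,0],75],[[0,0,0],[0,0,0],75],[[0,0,0],[0,0,0],75],[[0,0,0],[0,0,0],75]]' 30
python3 -m inch '[[[0,0,0],[0,0,0],75],[[0,5,0],[0,0,0],75],[[0,14,0],[0,0,0],75],[[0,23,0],[0,0,0],75],[[0,32,0],[0,0,0],75]]'
python3 -m inch '[[[0,4,0],[0,0,0],75],[[0,8,0],[0,0,0],60],[[0,8,0],[0,0,0],30],[[0,8,0],[0,0,0],10],[[0,8,0],[0,0,0],10]]' 40
python3 -m inch '[[[0,0,0],[0,0,0],10],[[0,0,0],[0,0,0],10],[[0,0,0],[0,0,0],10],[[0,0,0],[0,0,0],10],[[0,0,0],[0,0,0],10]]' 40
python3 -m inch '[[[0,0,0],[0,0,0],10],[[0,0,0],[0,0,0],10],[[0,0,0],[0,0,0],10],[[0,0,0],[0,0,0],10],[[0,0,0],[0,0,0],10]]' 50
```

```text
clock: 9.38
position: [0.5314, -0.2299, 0.1082]
ee_rot: [[-0.817, 0.575, 0.037], [-0.03, 0.021, -0.999], [-0.576, -0.818, 0.001]]
contact_force: [-0.5, -0.7, 0.4]
grip_width: 0.0511
clock: 9.8
position: [0.5502, -0.2291, 0.081]
ee_rot: [[-0.817, 0.575, 0.037], [-0.03, 0.021, -0.999], [-0.575, -0.818, 0.0]]
contact_force: [0.3, 1.0, -0.3]
grip_width: 0.075
clock: 10.22
position: [0.5545, -0.2291, 0.0756]
ee_rot: [[-0.817, 0.575, 0.037], [-0.03, 0.021, -0.999], [-0.576, -0.818, 0.001]]
contact_force: [0.1, 0.3, 0.1]
grip_width: 0.0502
clock: 10.63
position: [0.5545, -0.2292, 0.0758]
ee_rot: [[-0.817, 0.576, 0.037], [-0.03, 0.02, -0.999], [-0.576, -0.817, 0.001]]
contact_force: [-0.4, 0.5, 1.8]
grip_width: 0.0245
clock: 11.05
position: [0.5546, -0.2292, 0.0758]
ee_rot: [[-0.817, 0.576, 0.037], [-0.03, 0.02, -0.999], [-0.576, -0.817, 0.001]]
contact_force: [-2.2, 0.8, 2.8]
grip_width: 0.0243
```

Now it grips, at 24 mm. I'll lift normal to the plate, then straight up.

```bash
python3 -m inch '[[[0,-3,0],[0,0,0],10],[[0,-9,0],[0,0,0],10],[[0,-16,0],[0,0,0],10],[[0,-24,0],[0,0,0],10],[[0,-32,0],[0,0,0],10]]' 50
python3 -m inch '[[[0,-9,0],[0,0,0],10],[[-5,-20,0],[0,0,0],10],[[-14,-34,0],[0,0,0],10],[[-24,-48,0],[0,0,0],10],[[-34,-62,0],[0,0,0],10]]' 50
python3 -m inch '[[[-11,-15,0],[0,0,0],10],[[-22,-30,0],[0,0,0],10],[[-33,-45,0],[0,0,0],10],[[-42,-58,0],[0,0,0],10],[[-45,-62,0],[0,0,0],10]]' 50
python3 -m inch '[[[0,0,0],[0,0,0],10],[[0,0,0],[0,0,0],10],[[0,0,0],[0,0,0],10],[[0,0,0],[0,0,0],10],[[0,0,0],[0,0,0],10]]' 50
python3 - <<'E'
from h import *
s=env.sense();a,d=env.get_image('wrist');np.savez('w7.npz',a=a,d=d,p=s['position'],R=s['ee_rot'])
b,e=env.get_image('side')
cv2.imwrite('pics/w7.png',np.hstack([a[100:400,140:420],cv2.resize(b[30:210,220:460],(400,300))])[:,:,::-1])
A=a.astype(int);T=(wcloud(d,s['position'],s['ee_rot'])-s['position'])@np.array(s['ee_rot'])*1e3
m=(A[...,0]-A[...,2]>40)&(d>0)&(abs(T[...,2])<25)&(T[...,0]<60)&(abs(T[...,1]+55)<35);Q=T[m]
print(s['position'],np.percentile(Q,[1,99],axis=0).round(1))
for x in range(-100,60,10):
  q=Q[abs(Q[:,0]-x)<4]
  if len(q)>5:print(x,len(q),'z',q[:,2].min().round(1),q[:,2].max().round(1),'y',np.percentile(q[:,1],[2,50]).round(1))
E
```

```text
clock: 11.47
position: [0.5345, -0.229, 0.1011]
ee_rot: [[-0.818, 0.574, 0.037], [-0.03, 0.022, -0.999], [-0.574, -0.819, -0.0]]
contact_force: [0.1, -0.2, -3.6]
grip_width: 0.0242
clock: 11.88
position: [0.5268, -0.2297, 0.1723]
ee_rot: [[-0.818, 0.574, 0.036], [-0.03, 0.021, -0.999], [-0.574, -0.819, 0.0]]
contact_force: [0.0, -0.8, -3.8]
grip_width: 0.0241
clock: 12.3
position: [0.5296, -0.2309, 0.2523]
ee_rot: [[-0.815, 0.578, 0.036], [-0.032, 0.017, -0.999], [-0.578, -0.816, 0.004]]
contact_force: [-0.1, 0.6, -4.6]
grip_width: 0.0246
clock: 12.72
position: [0.5285, -0.2294, 0.2467]
ee_rot: [[-0.818, 0.574, 0.037], [-0.029, 0.022, -0.999], [-0.574, -0.819, -0.001]]
contact_force: [-0.1, -0.5, -4.0]
grip_width: 0.0245
[ 0.5285379  -0.22935837  0.24671514] [[-78.7 -66.9 -17.7]
 [ 52.  -49.6  18.5]]
-80 586 z -11.7 13.1 y [-66.3 -63.3]
-70 1409 z -12.2 13.6 y [-67.4 -64.9]
-60 1216 z -11.6 13.1 y [-66.6 -64.3]
-50 1046 z -11.2 12.7 y [-65.5 -63.3]
-40 892 z -10.6 11.8 y [-64.3 -62.1]
-30 807 z -10.6 11.3 y [-63.2 -61. ]
-20 846 z -11.3 12.8 y [-63.  -60.6]
-10 831 z -13.1 24.7 y [-63.1 -60.8]
0 731 z -12.0 13.4 y [-62.5 -60.4]
10 277 z -11.9 12.7 y [-61.9 -58.5]
30 83 z -6.0 7.0 y [-60.1 -58.8]
40 20 z -8.5 8.5 y [-56.3 -54.4]
50 536 z -22.6 24.2 y [-56.  -52.9]
```

View pics/w7.png

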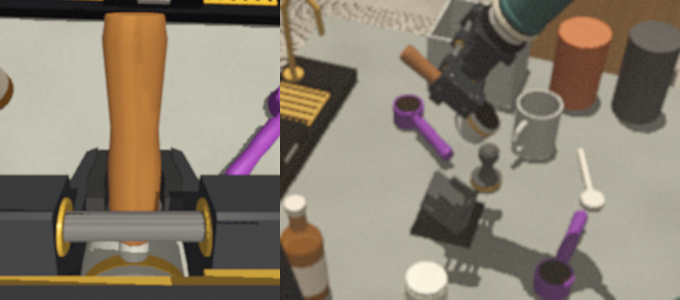

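The portafilter is lifted: the stand is empty and the handle is in the fingers. In hand, the grip point sits at tool (10, −49.5, 0.7) mm, and the handle is pitched about 3.4° up relative to the tool. Next I plan the carry.

```bash
python3 - <<'E'
from h import *
s=env.sense();p=np.array(s['position']);R=np.array(s['ee_rot'])
off=np.array([10,-49.5,.7])/1e3
c=np.array([.538,.197,0]);yw=np.radians(83.2-90);X=np.array([np.cos(yw),np.sin(yw),0])
gt=c-.028*X
W=[(p,R)]
R1=graspR(2,-3.4);W.append((p+[0,0,.015],R1))
g1=p+[0,0,.015]+R1@off
for k in(1,2,3,4):
  Rk=graspR(2+81.2*k/4,-3.4);g=g1+(np.array([*gt[:2],.29])-g1)*k/4;W.append((g-Rk@off,Rk))
for (a,A),(b,B) in zip(W,W[1:]):print((A.T@(b-a)*1e3).round(1),Ro.from_matrix(A.T@B).as_rotvec().round(3),b.round(3))
E
```

```text
[ -8.6 -12.3  -0. ] [ 0.001  0.002 -0.671] [ 0.529 -0.23   0.262]
[  -0.5    5.6 -110.1] [ 0.021 -0.354  0.   ] [ 0.525 -0.119  0.257]
[ -37.8    3.4 -103.2] [ 0.021 -0.354 -0.   ] [ 0.521 -0.01   0.251]
[-70.3   1.4 -83.7] [ 0.021 -0.354  0.   ] [0.516 0.099 0.246]
[-94.    0.  -54.1] [ 0.021 -0.354 -0.   ] [0.51  0.207 0.24 ]
```

```bash
python3 -m inch '[[[-1,-2,0],[0,0,-0.06],10],[[-2,-4,0],[0,0,-0.13],10],[[-3,-5,0],[0,0,-0.2],10],[[-4,-6,0],[0,0,-0.27],10],[[-4,-6,0],[0,0,-0.335],10]]' 50
python3 -m inch '[[[-1,-2,0],[0,0,-0.07],10],[[-2,-4,0],[0,0,-0.14],10],[[-3,-5,0],[0,0,-0.21],10],[[-4,-6,0],[0,0,-0.28],10],[[-4,-6,0],[0,0,-0.335],10]]' 50
python3 -m inch '[[[0,1,-15],[0.002,-0.04,0],10],[[0,2,-35],[0.006,-0.1,0],10],[[0,3,-58],[0.011,-0.18,0],10],[[0,4,-83],[0.016,-0.265,0],10],[[0,5.6,-110],[0.021,-0.354,0],10]]' 50
python3 -m inch '[[[-7,1,-21],[0.004,-0.07,0],10],[[-15,2,-41],[0.008,-0.14,0],10],[[-23,3,-62],[0.013,-0.21,0],10],[[-30,3,-83],[0.017,-0.28,0],10],[[-38,3.4,-103],[0.021,-0.354,0],10]]' 50
python3 -m inch '[[[-14,0,-17],[0.004,-0.07,0],10],[[-28,0,-33],[0.008,-0.14,0],10],[[-42,1,-50],[0.013,-0.21,0],10],[[-56,1,-67],[0.017,-0.28,0],10],[[-70,1.4,-84],[0.021,-0.354,0],10]]' 50
python3 -m inch '[[[-24,0,-14],[0.005,-0.09,0],10],[[-47,0,-27],[0.01,-0.18,0],10],[[-69,0,-40],[0.015,-0.26,0],10],[[-86,0,-49],[0.019,-0.32,0],10],[[-94,0,-54],[0.021,-0.354,0],10]]' 50
python3 -m inch '[[[0,0,0],[0,0,0],10],[[0,0,0],[0,0,0],10],[[0,0,0],[0,0,0],10],[[0,0,0],[0,0,0],10],[[0,0,0],[0,0,0],10]]' 50
python3 - <<'E'
from h import *
s=env.sense();p=np.array(s['position']);R=np.array(s['ee_rot']);a,d=env.get_image('wrist');np.savez('w8.npz',a=a,d=d,p=p,R=R)
cv2.imwrite('pics/w8.png',a[:,:,::-1])
P=wcloud(d,p,R);A=a.astype(int);T=(P-p)@R*1e3
m=(A[...,0]-A[...,2]>40)&(d>0)&(abs(T[...,2])<25)&(T[...,0]<60)&(abs(T[...,1]+55)<35);Q=T[m]
for x in range(-90,60,10):
  q=Q[abs(Q[:,0]-x)<4]
  if len(q)>5:print(x,len(q),'z',q[:,2].min().round(1),q[:,2].max().round(1),'y',np.percentile(q[:,1],[2,50]).round(1))
b=(d>0)&(abs(P[...,0]-.54)<.12)&(abs(P[...,1]-.2)<.15)
rim=b&(abs(P[...,2]-.062)<.006)&(a.max(-1)<110);q=P[rim][:,:2].astype('f4');print('rim',len(q),cv2.minAreaRect(q))
ck=b&(P[...,2]<.015)&(A[...,0]-A[...,2]>40)&(A[...,0]>120);q=P[ck][:,:2].astype('f4');print('cork',len(q),cv2.minAreaRect(q))
E
```

```text
clock: 13.23
position: [0.5298, -0.2302, 0.2567]
ee_rot: [[-0.961, 0.273, 0.036], [-0.035, 0.008, -0.999], [-0.273, -0.962, 0.002]]
contact_force: [-0.3, 0.5, -4.2]
grip_width: 0.0245
clock: 13.65
position: [0.533, -0.2297, 0.263]
ee_rot: [[-0.998, -0.057, 0.037], [-0.037, -0.003, -0.999], [0.057, -0.998, 0.001]]
contact_force: [0.2, 0.2, -4.4]
grip_width: 0.0241
clock: 14.07
position: [0.5271, -0.1184, 0.2565]
ee_rot: [[-0.921, -0.05, 0.385], [-0.385, -0.022, -0.923], [0.055, -0.998, 0.001]]
contact_force: [0.5, 0.1, -4.1]
grip_width: 0.025
clock: 14.48
position: [0.5221, -0.0082, 0.2509]
ee_rot: [[-0.73, -0.039, 0.682], [-0.681, -0.039, -0.731], [0.055, -0.998, 0.002]]
contact_force: [0.8, -0.0, -4.6]
grip_width: 0.0243
clock: 14.9
position: [0.5163, 0.1008, 0.2453]
ee_rot: [[-0.449, -0.023, 0.893], [-0.892, -0.051, -0.449], [0.056, -0.998, 0.002]]
contact_force: [0.3, -0.0, -3.8]
grip_width: 0.0243
clock: 15.32
position: [0.5103, 0.21, 0.2395]
ee_rot: [[-0.11, -0.004, 0.994], [-0.992, -0.057, -0.11], [0.057, -0.998, 0.002]]
contact_force: [0.2, -0.0, -4.2]
grip_width: 0.0246
clock: 15.73
position: [0.5114, 0.2058, 0.2401]
ee_rot: [[-0.117, -0.004, 0.993], [-0.991, -0.059, -0.117], [0.059, -0.998, 0.003]]
contact_force: [0.3, 0.3, -3.7]
grip_width: 0.0245
-80 508 z -11.8 12.1 y [-66.9 -63.1]
-70 1463 z -13.4 13.6 y [-67.8 -65.4]
-60 1259 z -12.8 12.6 y [-67.2 -64.9]
-50 1076 z -12.2 12.1 y [-65.9 -63.5]
-40 935 z -11.7 11.5 y [-64.5 -62.3]
-30 840 z -11.4 10.9 y [-63.2 -61. ]
-20 832 z -12.3 11.8 y [-62.8 -60.7]
-10 839 z -14.1 23.6 y [-63.  -60.6]
0 720 z -13.0 12.0 y [-62.2 -60.2]
10 337 z -12.8 11.8 y [-61.5 -58.6]
30 73 z -6.4 6.2 y [-59.3 -58. ]
50 704 z -23.0 22.5 y [-55.6 -52.3]
rim 1564 ((0.5380833148956299, 0.196794331073761), (0.21782995760440826, 0.16189329326152802), 83.389892578125)
cork 3222 ((0.5396952629089355, 0.1913350224494934), (0.2185690850019455, 0.19501113891601562), 83.24153900146484)
```

View pics/w8.png

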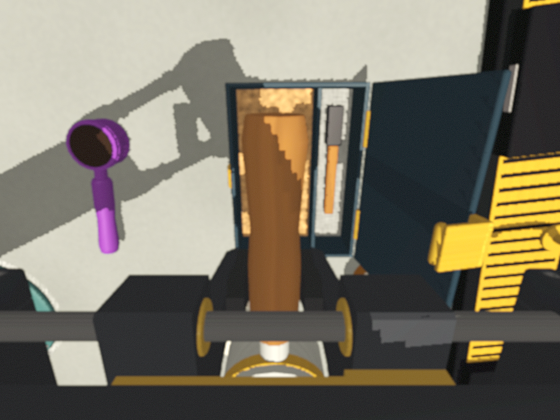

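The wrist view confirms the case rim at (0.538, 0.197), yaw 83.3°, with the handle lined up over the cork bay. Next is the descent.

```bash
python3 - <<'E'
from h import *
off=np.array([10,-49.5,-.3])/1e3
c=np.array([.538,.197,0]);yw=np.radians(83.3-90);X=np.array([np.cos(yw),np.sin(yw),0])
g=c-.028*X
R=graspR(83.3,-3.9)
for z in(.29,.085,.036):show(np.array([g[0],g[1],z])-R@off,R)
E
```

```text
shift [-0.8  0.1 -0.2] turn [-0.0029 -0.0006 -0.0086] from [0.5114 0.2059 0.2401]
shift [-13.  204.7  -0.8] turn [-0.0029 -0.0006 -0.0086] from [0.5114 0.2059 0.2401]
shift [-15.9 253.6  -1. ] turn [-0.0029 -0.0006 -0.0086] from [0.5114 0.2059 0.2401]
```

```bash
python3 -m inch '[[[-2,15,0],[0,0,-0.004],10],[[-3,37,0],[0,0,-0.009],10],[[-5,60,0],[0,0,-0.009],10],[[-6,83,0],[0,0,-0.009],10],[[-7,106,0],[0,0,-0.009],10]]' 50
python3 -m inch '[[[-1.5,22,0],[0,0,0],10],[[-3,44,0],[0,0,0],10],[[-4,65,0],[0,0,0],10],[[-5,85,-1],[0,0,0],10],[[-6,99,-1],[0,0,0],10]]' 50
python3 -m inch '[[[0,0,0],[0,0,0],10],[[0,0,0],[0,0,0],10],[[0,0,0],[0,0,0],10],[[0,0,0],[0,0,0],10],[[0,0,0],[0,0,0],10]]' 50
python3 - <<'E'
from h import *
off=np.array([10,-49.5,-.3])/1e3
s=env.sense();p=np.array(s['position']);Rc=np.array(s['ee_rot'])
c=np.array([.538,.197,0]);yw=np.radians(83.3-90);X=np.array([np.cos(yw),np.sin(yw),0]);Y=np.array([-X[1],X[0],0])
g=p+Rc@off;print('grip in case',(g-c)@X,(g-c)@Y,g[2],s['contact_force'])
R=graspR(83.3,-3.9);g=c-.028*X;show(np.array([g[0],g[1],.036])-R@off,R)
E
```

```text
clock: 16.2
position: [0.5119, 0.2071, 0.1331]
ee_rot: [[-0.116, -0.004, 0.993], [-0.991, -0.068, -0.116], [0.068, -0.998, 0.004]]
contact_force: [0.1, -0.1, -3.8]
grip_width: 0.0243
clock: 16.62
position: [0.5098, 0.2058, 0.0326]
ee_rot: [[-0.116, -0.007, 0.993], [-0.991, -0.069, -0.117], [0.069, -0.998, 0.001]]
contact_force: [0.9, -0.5, -2.9]
grip_width: 0.0241
clock: 17.03
position: [0.5121, 0.2073, 0.0362]
ee_rot: [[-0.116, -0.002, 0.993], [-0.991, -0.067, -0.116], [0.067, -0.998, 0.005]]
contact_force: [0.6, -0.6, -3.3]
grip_width: 0.0244
grip in case -0.02744294485468335 0.0005284205143161842 0.08628520953957408 [ 0.62165574 -0.56210029 -3.30488707]
shift [-2.8 50.2 -1.1] turn [-0.0055  0.0008 -0.001 ] from [0.5121 0.2073 0.0362]
```

```bash
python3 -m inch '[[[-0.5,8,0],[0,0,0],10],[[-1,18,0],[0,0,0],10],[[-2,28,-0.5],[-0.003,0,0],10],[[-2.5,37,-1],[-0.005,0,0],10],[[-3,43,-1],[-0.005,0,0],10]]' 50
python3 -m inch '[[[0,1.5,0],[0,0,0],10],[[0,3,0],[0,0,0],10],[[0,4.5,0],[0,0,0],10],[[0,6,0],[0,0,0],10],[[0,6,0],[0,0,0],10]]' 50
python3 -m inch '[[[0,0.5,0],[0,0,0],10],[[0,1,0],[0,0,0],10],[[0,1.5,0],[0,0,0],10],[[0,2,0],[0,0,0],10],[[0,2,0],[0,0,0],10]]' 50
```

```text
clock: 17.45
position: [0.5084, 0.2065, -0.0107]
ee_rot: [[-0.115, -0.013, 0.993], [-0.991, -0.069, -0.116], [0.07, -0.998, -0.005]]
contact_force: [-0.4, -0.2, -4.2]
grip_width: 0.0243
clock: 17.87
position: [0.51, 0.2067, -0.0144]
ee_rot: [[-0.115, -0.01, 0.993], [-0.991, -0.068, -0.116], [0.068, -0.998, -0.002]]
contact_force: [-0.8, 0.2, -3.3]
grip_width: 0.0248
clock: 18.28
position: [0.5103, 0.207, -0.0159]
ee_rot: [[-0.115, -0.009, 0.993], [-0.991, -0.067, -0.116], [0.067, -0.998, -0.001]]
contact_force: [-0.6, 1.7, -0.7]
grip_width: 0.0245
```

```bash
python3 -m inch '[[[0,0.5,0],[0,0,0],10],[[0,1,0],[0,0,0],10],[[0,1,0],[0,0,0],10],[[0,1,0],[0,0,0],10],[[0,1,0],[0,0,0],10]]' 15
python3 -m inch '[[[0,0,0],[0,0,0],10],[[0,0,0],[0,0,0],10],[[0,0,0],[0,0,0],24],[[0,0,0],[0,0,0],27],[[0,0,0],[0,0,0],30]]' 4
python3 -m inch '[[[0,0,0],[0,0,0],34],[[0,0,0],[0,0,0],38],[[0,0,0],[0,0,0],42],[[0,0,0],[0,0,0],42],[[0,0,0],[0,0,0],42]]' 10
python3 - <<'E'
from h import *
s=env.sense();p=np.array(s['position']);R=np.array(s['ee_rot']);print(p,s['contact_force'])
a,d=env.get_image('wrist');P=wcloud(d,p,R);A=a.astype(int);T=(P-p)@R*1e3
m=(A[...,0]-A[...,2]>40)&(d>0)&(abs(T[...,2])<25)&(T[...,0]<60)&(P[...,2]>.03)&(P[...,2]<.08);Q=P[m]
for y in np.arange(.16,.30,.02):
  q=Q[abs(Q[:,1]-y)<.004]
  if len(q)>5:print(y.round(2),len(q),'x',q[:,0].min().round(3),q[:,0].max().round(3),'z',np.percentile(q[:,2],[50,98]).round(4))
E
```

```text
clock: 18.7
position: [0.5106, 0.2072, -0.0167]
ee_rot: [[-0.116, -0.009, 0.993], [-0.991, -0.066, -0.116], [0.067, -0.998, -0.001]]
contact_force: [-1.8, 6.2, 3.2]
grip_width: 0.025
clock: 19.12
position: [0.509, 0.2053, -0.0181]
ee_rot: [[-0.115, -0.012, 0.993], [-0.991, -0.069, -0.115], [0.07, -0.998, -0.004]]
contact_force: [-0.1, 0.4, 0.7]
grip_width: 0.0297
clock: 19.53
position: [0.5096, 0.2062, -0.0177]
ee_rot: [[-0.115, -0.01, 0.993], [-0.991, -0.068, -0.116], [0.069, -0.998, -0.003]]
contact_force: [-0.7, 0.1, -0.6]
grip_width: 0.0423
[ 0.50962114  0.20617966 -0.01766831] [-0.6901513   0.07539456 -0.56752734]
0.16 525 x 0.479 0.525 z [0.0396 0.0432]
0.18 128 x 0.499 0.515 z [0.0444 0.0459]
0.2 195 x 0.487 0.531 z [0.0406 0.0454]
0.22 846 x 0.498 0.525 z [0.0444 0.0468]
0.24 855 x 0.503 0.526 z [0.0435 0.0458]
0.26 1115 x 0.504 0.53 z [0.0447 0.0469]
0.28 1540 x 0.506 0.532 z [0.0453 0.0478]
```

The portafilter is released and lies level, with its top at about 0.046 all along. I'll retreat upward, then recheck the bay, the lid angle and the space behind the lid.

```bash
python3 -m inch '[[[0,-3,0],[0,0,0],42],[[0,-8,0],[0,0,0],42],[[0,-15,0],[0,0,0],42],[[0,-25,0],[0,0,0],42],[[0,-38,0],[0,0,0],42]]'
python3 -m inch '[[[0,-18,0],[0,0,0],42],[[0,-40,0],[0,0,0],42],[[1,-65,0],[0,0,0],20],[[2,-95,0],[0,0,0],0],[[3,-125,0],[0,0,0],0]]'
python3 -m inch '[[[2,-30,0],[0,0,0.02],0],[[4,-60,0],[0,0,0.04],0],[[6,-85,0],[0,0,0.068],0],[[8,-105,0],[0,0,0.068],0],[[8,-107,0],[0,0,0.068],0]]'
python3 - <<'E'
from h import *
c=np.array([.538,.197,0]);yw=np.radians(83.3-90);X=np.array([np.cos(yw),np.sin(yw),0]);Y=np.array([-X[1],X[0],0])
C=np.stack([X,Y,[0,0,1]],1)
s=env.sense();p=np.array(s['position']);R=np.array(s['ee_rot'])
for n in('side','scene','wrist'):
  a,d=env.get_image(n);A=a.astype(int);P=wcloud(d,p,R) if n=='wrist' else cloud(n,d);L=(P-c)@C*1e3
  inb=(d>0)&(L[...,0]>-73)&(L[...,0]<23)&(abs(L[...,1])<104)&(L[...,2]>25)&(L[...,2]<60)&(A[...,0]-A[...,2]>35)
  if inb.sum()>5:
    q=L[inb];print(n,'handle in case',inb.sum(),np.percentile(q,[2,98],axis=0).round(0).tolist())
  st=(d>0)&(L[...,0]>60)&(L[...,0]<130)&(abs(L[...,1])<100)&(L[...,2]>85)&(L[...,2]<235)&(A.max(-1)<110);q=L[st]
  if len(q)>50:
    k=np.polyfit(q[:,2],q[:,0],1);print(n,'lid ang',np.pi/2+np.arctan(k[0]),'x at z62',np.polyval(k,62),len(q),'ztop',q[:,2].max())
  ob=(d>0)&(L[...,0]>135)&(L[...,0]<300)&(L[...,1]>-150)&(L[...,1]<150)&(L[...,2]>40);q=L[ob]
  if len(q):print(n,'behind',len(q),q.min(0).round(0),q.max(0).round(0))
R0=graspR(83.3,0);t=c+150*X/1e3+.025*Y;show([t[0],t[1],.252],R0);print(env.landmark_of('wrist','lid_edge')[:1])
E
```

```text
clock: 20.0
position: [0.5097, 0.2089, 0.0211]
ee_rot: [[-0.115, -0.011, 0.993], [-0.991, -0.068, -0.116], [0.069, -0.998, -0.003]]
contact_force: [-1.1, 0.7, -0.8]
grip_width: 0.0422
clock: 20.42
position: [0.5108, 0.2145, 0.1478]
ee_rot: [[-0.115, -0.01, 0.993], [-0.991, -0.067, -0.116], [0.068, -0.998, -0.002]]
contact_force: [0.2, -0.7, -0.3]
grip_width: 0.0244
clock: 20.83
position: [0.5139, 0.2144, 0.2598]
ee_rot: [[-0.116, 0.008, 0.993], [-0.993, 0.004, -0.116], [-0.004, -1.0, 0.007]]
contact_force: [1.8, 0.7, 0.8]
grip_width: 0.0007
side handle in case 574 [[-58.0, -68.0, 30.0], [-9.0, 89.0, 49.0]]
side lid ang 1.7677989948208797 x at z62 79.16205624116041 2734 ztop 223.78466191561364
side behind 1151 [ 241. -129.   40.] [300. 150. 208.]
scene handle in case 502 [[-44.0, -90.0, 31.0], [1.0, 88.0, 50.0]]
scene lid ang 1.7493279272959177 x at z62 85.42526374847125 1236 ztop 223.02769365779864
scene behind 1544 [ 135. -150.   41.] [300. 150. 206.]
wrist handle in case 2546 [[-47.0, -83.0, 38.0], [-3.0, 87.0, 54.0]]
wrist lid ang 1.761951342677638 x at z62 80.98531454779676 17393 ztop 233.86362803317607
wrist behind 5963 [ 244. -149.   40.] [300. 150.  68.]
shift [-11.3   0.3 178.8] turn [0.0019 0.0011 0.0003] from [0.5109 0.2138 0.2527]
[{'uv': [455.9, 236.8], 'conf': 0.91}]
```

The portafilter lies in the bay, with the handle spanning y −90 to +88 and the axis near x −24 in the case frame. The lid is at 1.76 rad and the space just behind it is free. I'll move over and behind the lid with the fingers closed, then sweep it along its arc.

```bash
python3 -m inch '[[[-3,0,35],[0,0,0],0],[[-6,0,74],[0,0,0],0],[[-9,0,112],[0,0,0],0],[[-11,0,150],[0,0,0],0],[[-11,0,187],[0,0,0],0]]' 20
python3 -m inch '[[[0,10,0],[0,0,0],0],[[0,35,0],[0,0,0],0],[[0,60,0],[0,0,0],0],[[0,85,0],[0,0,0],0],[[0,91,0],[0,0,0],0]]'
python3 - <<'E'
from h import *
c=np.array([.538,.197,0]);R0=graspR(83.3,0);X=R0[:,2];Y=-R0[:,0]
s=env.sense();p=np.array(s['position']);print('case frame tip',((p-c)@X*1e3).round(1),((p-c)@Y*1e3).round(1),p[2]*1e3+31,s['contact_force'])
E
```

```text
clock: 21.45
position: [0.6986, 0.2032, 0.2487]
ee_rot: [[-0.115, -0.007, 0.993], [-0.993, -0.001, -0.115], [0.002, -1.0, -0.007]]
contact_force: [0.6, 0.4, 0.7]
grip_width: 0.0005
clock: 21.87
position: [0.6929, 0.2021, 0.1525]
ee_rot: [[-0.115, -0.015, 0.993], [-0.993, -0.003, -0.115], [0.005, -1.0, -0.014]]
contact_force: [-0.4, -0.3, -2.2]
grip_width: 0.0005
case frame tip 153.2 23.1 183.50259646437303 [-0.4041104  -0.34224514 -2.20551974]
```

```bash
python3 -m inch '[[[0,-4,-20],[0,0,0],0],[[0,-9,-38],[0,0,0],0],[[0,-10,-55],[0,0,0],0],[[0,-9,-72],[0,0,0],0],[[0,-7,-90],[0,0,0],0]]'
python3 -m inch '[[[0,2,-9],[0,0,0],0],[[0,5,-18],[0,0,0],0],[[0,8,-26],[0,0,0],0],[[0,12,-33],[0,0,0],0],[[0,16,-39],[0,0,0],0]]'
python3 - <<'E'
from h import *
c=np.array([.538,.197,0]);R0=graspR(83.3,0);X=R0[:,2];Y=-R0[:,0];C=np.stack([X,Y,[0,0,1]],1)
s=env.sense();p=np.array(s['position']);print('tip',((p-c)@X*1e3).round(1),((p-c)@Y*1e3).round(1),p[2]*1e3+31,s['contact_force'])
for n in('side','scene'):
  a,d=env.get_image(n);L=(cloud(n,d)-c)@C*1e3
  st=(d>0)&(L[...,0]>-30)&(L[...,0]<85)&(abs(L[...,1]+60)<35)&(L[...,2]>72)&(L[...,2]<235)&(a.max(-1)<110);q=L[st]
  if len(q)>50:
    w=q.mean(0);V=np.linalg.svd(q[:,[0,2]]-w[[0,2]])[2][0];print(n,'lid',np.degrees(np.arctan2(V[1],V[0])),w.round(0),len(q))
E
```

```text
clock: 22.28
position: [0.6081, 0.2133, 0.1685]
ee_rot: [[-0.115, -0.001, 0.993], [-0.993, -0.001, -0.115], [0.001, -1.0, -0.001]]
contact_force: [1.4, -0.3, -1.9]
grip_width: 0.0008
clock: 22.7
position: [0.5695, 0.2182, 0.1522]
ee_rot: [[-0.116, -0.002, 0.993], [-0.993, -0.0, -0.116], [0.0, -1.0, -0.002]]
contact_force: [0.7, 0.5, 1.9]
grip_width: 0.0003
tip 28.8 24.7 183.2203771641696 [0.66608927 0.4841866  1.94825061]
side lid -58.856097942126404 [ 23. -66. 172.] 102
scene lid -59.23488200747499 [ 39. -60. 143.] 1638
```

The lid is following: it is now at about 59°.

```bash
python3 -m inch '[[[0,5,-7],[0,0,0],0],[[0,10,-14],[0,0,0],0],[[0,15,-20],[0,0,0],0],[[0,20,-27],[0,0,0],0],[[0,26,-33],[0,0,0],0]]'
python3 -m inch '[[[0,7,-6],[0,0,0],0],[[0,14,-11],[0,0,0],0],[[0,21,-15],[0,0,0],0],[[0,28,-19],[0,0,0],0],[[0,35,-23],[0,0,0],0]]'
python3 -m inch '[[[0,5,-2],[0,0,0],0],[[0,10,-4],[0,0,0],0],[[0,15,-6],[0,0,0],0],[[0,20,-8],[0,0,0],0],[[0,26,-9],[0,0,0],0]]'
python3 -m inch '[[[0,4,-3],[0,0,0],0],[[0,8,-5],[0,0,0],0],[[0,11,-8],[0,0,0],0],[[0,13,-10],[0,0,0],0],[[0,14,-10],[0,0,0],0]]'
python3 - <<'E'
from h import *
c=np.array([.538,.197,0]);R0=graspR(83.3,0);X=R0[:,2];Y=-R0[:,0];C=np.stack([X,Y,[0,0,1]],1)
s=env.sense();p=np.array(s['position']);print('tip',((p-c)@X*1e3).round(1),((p-c)@Y*1e3).round(1),p[2]*1e3+31,s['contact_force'])
E
```

```text
clock: 23.22
position: [0.5362, 0.2218, 0.1259]
ee_rot: [[-0.116, -0.003, 0.993], [-0.993, -0.0, -0.116], [0.001, -1.0, -0.003]]
contact_force: [0.5, -1.0, 0.6]
grip_width: 0.0002
clock: 23.63
position: [0.5135, 0.2244, 0.0907]
ee_rot: [[-0.116, -0.003, 0.993], [-0.993, -0.0, -0.116], [0.001, -1.0, -0.003]]
contact_force: [0.3, 0.6, 1.1]
grip_width: 0.0008
clock: 24.05
position: [0.5052, 0.2255, 0.0654]
ee_rot: [[-0.116, -0.002, 0.993], [-0.993, -0.0, -0.116], [0.0, -1.0, -0.002]]
contact_force: [-0.2, 0.1, 0.9]
grip_width: 0.0002
clock: 24.47
position: [0.4944, 0.2265, 0.0512]
ee_rot: [[-0.116, -0.003, 0.993], [-0.993, -0.0, -0.116], [0.001, -1.0, -0.003]]
contact_force: [-1.0, 0.6, 0.5]
grip_width: 0.0
tip -46.7 24.2 82.19110234777438 [-1.00229241  0.64567497  0.52493584]
```

```bash
python3 -m inch '[[[0,2,-2],[0,0,0],0],[[0,3,-4],[0,0,0],0],[[0,4.5,-5],[0,0,0],0],[[0,6,-5],[0,0,0],0],[[0,7,-5],[0,0,0],0]]'
python3 -m inch '[[[0,1,0],[0,0,0],0],[[0,2,0],[0,0,0],0],[[0,3,0],[0,0,0],0],[[0,4,0],[0,0,0],0],[[0,5,0],[0,0,0],0]]'
```

```text
clock: 24.88
position: [0.4924, 0.2273, 0.0485]
ee_rot: [[-0.115, 0.001, 0.993], [-0.993, -0.0, -0.115], [-0.0, -1.0, 0.001]]
contact_force: [-5.8, -5.4, 25.9]
grip_width: 0.0005
clock: 25.3
position: [0.4917, 0.2273, 0.0426]
ee_rot: [[-0.115, 0.001, 0.993], [-0.993, 0.0, -0.115], [-0.0, -1.0, 0.001]]
contact_force: [-1.1, -3.2, 9.4]
grip_width: 0.0003
```

```bash
python3 -m inch '[[[0,1,0],[0,0,0],0],[[0,2,0],[0,0,0],0],[[0,3,0],[0,0,0],0],[[0,4,0],[0,0,0],0],[[0,5,0],[0,0,0],0]]'
python3 -m inch '[[[0,0.5,0],[0,0,0],0],[[0,1,0],[0,0,0],0],[[0,1,0],[0,0,0],0],[[0,1,0],[0,0,0],0],[[0,1,0],[0,0,0],0]]'
```

```text
clock: 25.72
position: [0.4913, 0.2275, 0.0385]
ee_rot: [[-0.116, -0.001, 0.993], [-0.993, -0.0, -0.116], [0.0, -1.0, -0.001]]
contact_force: [-9.3, -6.0, 32.5]
grip_width: 0.0004
clock: 26.13
position: [0.4913, 0.2275, 0.0385]
ee_rot: [[-0.115, -0.001, 0.993], [-0.993, -0.0, -0.115], [0.0, -1.0, -0.001]]
contact_force: [-10.5, -6.7, 30.4]
grip_width: 0.0004
```

The tip stopped at z ≈ 0.069 with about 30 N, which matches a shut lid (0.068). I'll retreat and check it.

```bash
python3 -m inch '[[[0,-5,0],[0,0,0],0],[[0,-20,0],[0,0,0],0],[[0,-50,0],[0,0,0],0],[[0,-85,0],[0,0,0],0],[[0,-120,0],[0,0,0],0]]'
python3 -m inch '[[[0,-30,-20],[0,0,0],0],[[0,-50,-40],[0,0,0],0],[[0,-60,-60],[0,0,0],0],[[0,-60,-70],[0,0,0],0],[[0,-60,-70],[0,0,0],0]]'
python3 - <<'E'
from h import *
c=np.array([.538,.197,0]);R0=graspR(83.3,0);X=R0[:,2];Y=-R0[:,0];C=np.stack([X,Y,[0,0,1]],1)
s=env.sense();p=np.array(s['position']);R=np.array(s['ee_rot']);ims=[]
for n in('side','scene','wrist'):
  a,d=env.get_image(n);P=wcloud(d,p,R) if n=='wrist' else cloud(n,d);L=(P-c)@C*1e3
  st=(d>0)&(L[...,0]>-75)&(L[...,0]<75)&(abs(L[...,1])<100)&(L[...,2]>45)&(L[...,2]<110);q=L[st]
  k=np.linalg.lstsq(np.c_[q[:,:2],np.ones(len(q))],q[:,2],rcond=None)[0];k2=np.median(q[:,2])
  print(n,len(q),'lid angle',-k[0],'z',k2);ims.append(a)
cv2.imwrite('pics/end.png',np.hstack([cv2.resize(i,(400,300)) for i in(ims[0],ims[1])])[:,:,::-1])
print(s['contact_force'],s['clock'])
E
```

```text
clock: 26.55
position: [0.4889, 0.2268, 0.1536]
ee_rot: [[-0.116, -0.006, 0.993], [-0.993, -0.001, -0.116], [0.002, -1.0, -0.005]]
contact_force: [1.0, 0.2, -0.2]
grip_width: 0.0002
clock: 26.97
position: [0.4195, 0.2356, 0.2138]
ee_rot: [[-0.114, -0.002, 0.993], [-0.993, 0.0, -0.114], [-0.0, -1.0, -0.002]]
contact_force: [-0.4, 0.6, -0.4]
grip_width: 0.0006
side 4189 lid angle -0.00028307578004125873 z 69.18245497450532
scene 4383 lid angle -1.12358151092523e-05 z 70.45843260179397
wrist 21208 lid angle -0.0014288907168762423 z 70.88534012239766
[-0.35804463  0.56238808 -0.35631785] 26.9667
```

View pics/end.png

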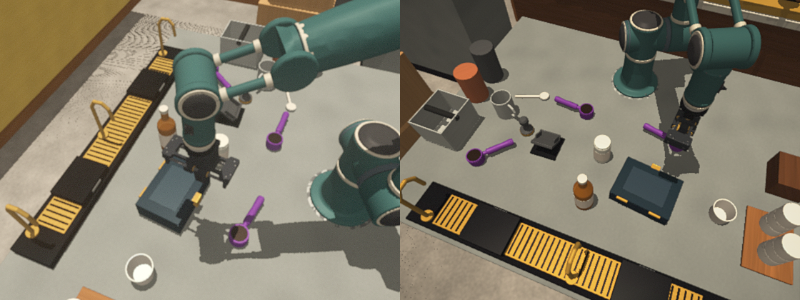

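The lid is flat (0.00 rad in all three views) and the case is shut. The bottle, can, tamper, jug and cup are upright in their places, and the gripper is clear.

```bash
python3 -c "
from station import env
print(env.hand_in())"
```

```text
the job is handed in; nothing more can be done
None
```

The portafilter is in the wide bay, basket up and level, and the lid is pressed past its catch. The job was handed in at about 27 s of the 64 s; the hand-in reports no verdict.

**Failed on the way:** The first grasp closed on air above the handle. Depth from the wrist and scene cameras put the real fingertips about 31 mm behind the reported TCP, while `env.tip_reach` says 8 mm ahead. I went about 40 mm deeper and planned every later move with the measured offset. The failed grasp did not shift the portafilter. In the good grasp it then tipped about 4° in the fingers, and I corrected for that before setting it down.

**Last checks:**
- **Portafilter:** After release its top stood at about 46 mm all along the handle, and it spanned roughly y −90 to +88 mm in the case frame. It could not be seen again once the lid was shut.
- **Lid:** It stopped under about 30 N with the fingertip at 69–70 mm (68 mm expected if shut). After I backed off, all three cameras showed it flat within 0.002 rad. They put its surface at 69–71 mm, 1–3 mm above nominal, which is about the calibration error.
- **Surroundings:** The can, bottle, tamper, jug and cup were upright and looked in place in the final picture. I did not measure their positions again. The brush was hidden under the lid and was last seen in its bay before the portafilter went in.

I viewed 11 pictures, one over the budget of 10.

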